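# Clamp glued key fobs in a four-column press with a tommy bar

## Task

Screw the little press down on the pack of glued key fobs: take the steel bar from its cradle, put it in a socket of the collar on top and turn the collar clockwise (seen from above), moving the bar to another socket when the posts stop it, until the foot bears snugly on the pack - the bar pulls distinctly heavier than on the way down - but not so hard that the fobs are crushed. Then draw the bar out and lay it back in its cradle; turn the collar with the bar only, never strain the bar, and leave the other things on the table where they are.

Things in the scene. Friction and masses are not known exactly. Their poses are not given: they have to be found in the camera images.
- press: Grey four-column press fixed to the table, 170 x 190 mm foot. Origin: centre of its underside, z up, front -x (towards the robot). Top plate 125 x 170 mm, upper face 119 mm up; on it four column ends (18 mm diameter, at x +-38, y +-74 mm) rise to 155 mm, so a bar in the collar can swing in front only from about 50 degrees on one side of -x to 50 on the other.
- collar: Steel collar on the press's axis, 90 mm diameter, 30 mm tall; keeps its height. Origin on the axis at the height of the socket centres (137 mm above the table). Six radial sockets, every 60 degrees, one along its x axis: square, 14.4 mm wide and high, blind end at radius 14 mm. At the start one socket lies 15 to 40 degrees from the press's -x towards its -y. Stays as it is left.
- spindle_top (a point): Top end of the threaded spindle (20 mm diameter) that stands up through the collar. Turning the collar clockwise from above lowers it and the foot by 6 mm per radian. From the start 1.2 to 2.3 rad of turning are wanted, more than one swing of the bar.
- foot: Steel foot under the spindle, 70 x 50 x 8 mm, origin at the centre of its underside; stiffly sprung (100 N per mm). It should press on the pack with 25 to 95 N, reached 0.04 to 0.15 rad of collar turn past first touch.
- pack: The work: two steel plates 80 x 60 mm with two dark fobs between, about 36 mm thick in all, lying on the press's bed under the foot. Origin: centre of its underside. The height of the bed under it differs by a few mm from time to time.
- bar: Loose plain steel bar, 12 mm diameter, 220 mm long, round ends, 0.19 kg; origin at its middle, x along it. Starts lying in the cradle with its axis 45 mm above the table.
- cradle: Fixed wooden cradle, 180 x 60 mm; two V-notched posts at x +-70 mm on which the bar lies along x, its axis 45 mm above the table; V mouths 52 mm up and about 30 mm wide. Between the posts only the 8 mm base board. Origin: centre of the underside.
- water_bottle: Green bottle, 72 mm diameter, 170 mm tall, bystander. Origin: centre of its underside.
- glue: White glue bottle, 34 mm diameter, 90 mm tall, bystander. Origin: centre of its underside.
- fob_a: Dark finished fob 52 x 28 x 10 mm, bystander. Origin: centre of its underside.
- fob_b: Another such fob, bystander.
- fob_c: A third such fob, bystander.
- socket_mouth (a point): Mouth (rim, radius 45 mm) of the collar's socket along its x axis. Free turning takes 0.6 N m about the axis: a tightly held bar reads 7 to 9 N square to it at 130 mm, with an opposing twist; a socket may lag 10 degrees behind the hand. After the foot touches, the torque climbs by 3.5 N m per radian of collar. Well clamped: 0.2 to 0.5 N m more than free.
Not all that is in view belongs to the job. Of the things that look like the bar, the smallest one is meant.

How it is judged:
By the outcome, as a careful person would: the job done as asked, in the order asked, and still so for the second after the job is handed in, with the robot touching nothing.
It also fails if it takes over 72 s, if anything falls off the work surface, if the arm or the gripper's body presses on something with over 40 N, if the wrist force passes 120 N, or if a joint passes its speed limit or range.

## Robot

A 6-joint arm with a two-finger parallel gripper is mounted at the origin on the work surface. World frame = base frame: x ahead of the robot, y to its left, z up, the work surface at z = 0. Lengths are in m, angles in rad, forces in N, time in s.
With the tool pointing down it reaches from about 0.2 to 0.875 m from the base axis. Payload 3.4 kg.
Tool frame: the origin (TCP) lies at the centre of the arm's flange, where the gripper is bolted on; the fingertips stand 199 mm ahead of it and the grasp point (between the pads) lies 180 mm ahead of it; z points along the fingers, y is the line along which they close (so a half turn about z gives the same grasp; the last joint's range is limited). The gripper opens to 94 mm and grips with 3 to 60 N. Pads are 16 mm wide; open, the fingers measure 119 mm over their backs; the gripper's body (75 mm by 177 mm) begins 78 mm behind the grasp point.
Start: joints at [1.084, 0.276, 1.505, -0, 1.361, -0.121], TCP at [0.206, 0.537, 0.405] pointing down, gripper open.
Joint ranges: [-2.89, 2.89], [-0.75, 2.08], [0.22, 2.7], [-1.18, 4.32], [0.11, 2.71], [-2.7, 2.7]. Speed limits (rad/s): [2.57, 2.57, 3.14, 3.14, 3.14, 3.14].

## Interface

Orientations are given as a unit quaternion [x, y, z, w].
In Python, from station import read_state, vision, bot gives the robot as it stands.
- The arm moves only by the shell command python3 -m handwheel 'ROWS' [FORCE]. ROWS is JSON, a list that holds one entry, the list of rows, each a list of 7 numbers: the closure in counts, from 0 (fully open) to 255 (shut), then the shift along the tool's x, y, z in cm, then the turn, a rotation vector about the tool's x, y, z in rad. In form: [[[hand, x, y, z, wx, wy, wz], ...]]. A call has 1 to 12 rows; each row shifts and turns the commanded pose from where the row before left it, along the tool's axes as they then stand; what a row does not reach is not made up. A row lasts 1/12 s, in which the tool goes at most 41.7 mm and 7.16 degrees, less where a joint would pass 70% of its speed; a pose out of reach is approached as far as the arm can. A call with a gripper value outside its range is refused whole. The fingers move at their own pace and stop on an object; FORCE is the grip in N (left out, the last holds). Time passes only in rows, so rows that do not move let the fingers close. It gives the time, the measured TCP pose, the force, the opening and the grip force at its end, in the units of the state.
- read_state(): the state, without advancing time (a new reading comes with each control period).
- vision.get_image(name): name is "scene" or "top" or "wrist"; returns a dict with "img" (384x512x3 uint8, red, green, blue), "mtx" (3x3 intrinsics, pixels), "k1" (the pictures are not rectified: a ray, as slopes to the right and down, at radius r is drawn at 1 + k1 r^2 times it, then the intrinsics apply), "world_to_cam" (4x4, takes a point from world to camera coordinates); the wrist camera has in their place "hand_eye" (4x4, takes a point from camera to tool coordinates, whose origin is the TCP and whose axes are the flange's). Camera axes: x right, y down, z forward; pixel columns grow to the right and rows downward; lengths in m; the calibration is good to about 2 mm. A picture is of the moment at which its call begins: read the wrist's pose just before it. There is no depth.
- bot.hand_in(): hands the job in; it is judged then, once.
The state is a dict: "t": time; "joints": joint angles; "dq": joint speeds; "tau": joint torques, N m; "tcp_pos": TCP position; "tcp_rot": TCP orientation; "wrist_force": force on the tool from outside, world axes, zero at the start; "moment": the same for the moment, N m; "width": finger opening in m; "finger_force": force on a finger pad.
Only numpy, scipy, OpenCV 4.12 (cv2) and the standard library are available. Lean on these libraries where they do the work, as an engineer would, in place of code of your own. Each camera call takes 0.05 s, during which the arm holds its last target. There are 200 camera calls.

## Working session

There is one attempt and no reset: what is moved stays moved. The work goes in short steps, Python scripts to look and compute and a shell command to move; the robot and the scene stay as the last step left them, time stands still between calls to the robot, and variables do not carry over. Pictures are saved under pics/ and viewed, at most 10 in all, crops included, and the job is handed in when it is done.

```bash
ls; mkdir -p pics
python3 - <<'E'
from station import read_state, vision, bot
import cv2,numpy as np
s=read_state(); print(s)
for n in("scene","top"):
    d=vision.get_image(n); cv2.imwrite(f"pics/{n}0.png",d["img"][:,:,::-1]); print(n,d["mtx"].tolist(),d["k1"],np.round(d["world_to_cam"],4).tolist())
d=vision.get_image("wrist");print(d["mtx"].tolist(),d["k1"],np.round(d["hand_eye"],4).tolist())
E
```

```text
pics
{'t': 0.0, 'joints': array([ 1.08398983e+00,  2.76625137e-01,  1.50611257e+00, -4.21327342e-07,
        1.36070042e+00, -1.20993702e-01]), 'dq': array([-7.45506910e-04,  4.78796820e-04,  6.50792000e-04, -9.57319519e-04,
        4.17095476e-04, -2.84877386e-05]), 'tau': array([ 5.01942850e-04, -4.04580939e+01, -2.37231463e+01,  7.02121085e-02,
        3.49179748e-02, -1.63754421e-04]), 'tcp_pos': array([0.20559075, 0.5367772 , 0.40379542]), 'tcp_rot': array([ 1.81888133e-01,  9.83318796e-01, -8.80518862e-04, -2.75927801e-04]), 'wrist_force': array([ 0.36708323, -0.27301577, -0.31034726]), 'moment': array([0.00475386, 0.00398889, 0.00116082]), 'finger_force': 0.0, 'width': 0.09387443618858167}
scene [[380.1069735205194, 0.0, 255.78464348536923], [0.0, 380.1069735205194, 187.53319216863778], [0.0, 0.0, 1.0]] -0.06692267728740806 [[0.4078, 0.9129, -0.0175, -0.0899], [0.6011, -0.2829, -0.7474, -0.2058], [-0.6873, 0.2942, -0.6641, 1.5113], [0.0, 0.0, 0.0, 1.0]]
top [[409.9136699482107, 0.0, 251.87442043109573], [0.0, 409.9136699482107, 187.43709173886435], [0.0, 0.0, 1.0]] -0.12421711401186003 [[0.0207, -0.9998, 0.0068, -0.1348], [-0.992, -0.0214, -0.1241, 0.4969], [0.1242, -0.0042, -0.9922, 1.1634], [0.0, 0.0, 0.0, 1.0]]
[[339.61632506086397, 0.0, 251.0027116504809], [0.0, 339.61632506086397, 190.36013959054486], [0.0, 0.0, 1.0]] -0.014296327418387236 [[-0.0001, -0.9595, -0.2816, 0.0827], [1.0, -0.0001, -0.0001, -0.0002], [0.0, -0.2816, 0.9595, 0.0197], [0.0, 0.0, 0.0, 1.0]]
```

View pics/top0.png

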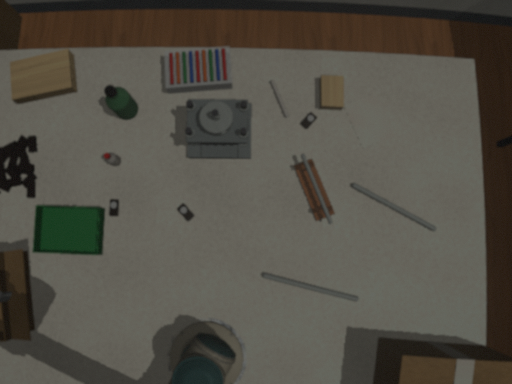

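View pics/scene0.png

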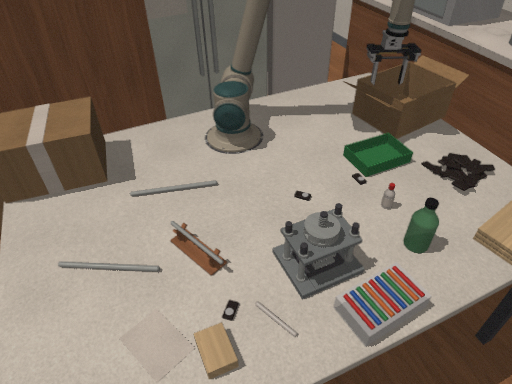

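The top view shows the press at about (217,120), the cradle with the bar at (313,190), with bar ends near (297,156) and (330,221). The two longer rods are decoys. Next I'll localise these and enlarge the press and bar.

```bash
cat > h.py <<'E'
import numpy as np,cv2
from scipy.spatial.transform import Rotation as R
from station import read_state, vision
def cam(name):
    s=read_state(); d=vision.get_image(name)
    if name=="wrist":
        T=np.eye(4);T[:3,:3]=R.from_quat(s["tcp_rot"]).as_matrix();T[:3,3]=s["tcp_pos"]
        d["c2w"]=T@np.array(d["hand_eye"])
    else: d["c2w"]=np.linalg.inv(d["world_to_cam"])
    return d
def px2w(d,p,z):
    p=np.atleast_2d(np.array(p,float)); K=np.array(d["mtx"])
    q=(p-K[:2,2])/K[0,0]; rd=np.linalg.norm(q,axis=1); r=rd.copy()
    for _ in range(20): r=rd/(1+d["k1"]*r*r)
    q=q*(r/np.maximum(rd,1e-9))[:,None]
    v=np.c_[q,np.ones(len(q))]@d["c2w"][:3,:3].T; o=d["c2w"][:3,3]
    return o+v*((z-o[2])/v[:,2])[:,None]
def w2px(d,P):
    P=np.atleast_2d(P); C=np.linalg.inv(d["c2w"]); c=P@C[:3,:3].T+C[:3,3]
    q=c[:,:2]/c[:,2:]; q=q*(1+d["k1"]*(q**2).sum(1))[:,None]; K=np.array(d["mtx"])
    return q*K[0,0]+K[:2,2]
def save(d,n,crop=None,f=1):
    im=d["img"][:,:,::-1]
    if crop: x0,y0,x1,y1=crop; im=im[y0:y1,x0:x1]
    cv2.imwrite(f"pics/{n}.png",cv2.resize(im,None,fx=f,fy=f,interpolation=cv2.INTER_CUBIC))
E
python3 - <<'E'
from h import *
d=cam("top")
im=d["img"]
save(d,"top1",(170,80,350,235),4.4)
print(px2w(d,[(217,118)],.152),px2w(d,[(189,104),(244,104),(189,131),(243,131)],.155))
print(px2w(d,[(304,156),(330,221)],.045)); print(px2w(d,[(313,190)],.0))
E
```

```text
[[ 0.67045565 -0.02620066  0.152     ]] [[ 0.70743542  0.05063317  0.155     ]
 [ 0.71016003 -0.09782961  0.155     ]
 [ 0.63231298  0.0471509   0.155     ]
 [ 0.63510982 -0.0969601   0.155     ]]
[[ 0.59373953 -0.27444213  0.045     ]
 [ 0.40570846 -0.35046516  0.045     ]]
[[ 0.4998064  -0.30793912  0.        ]]
```

View pics/top1.png

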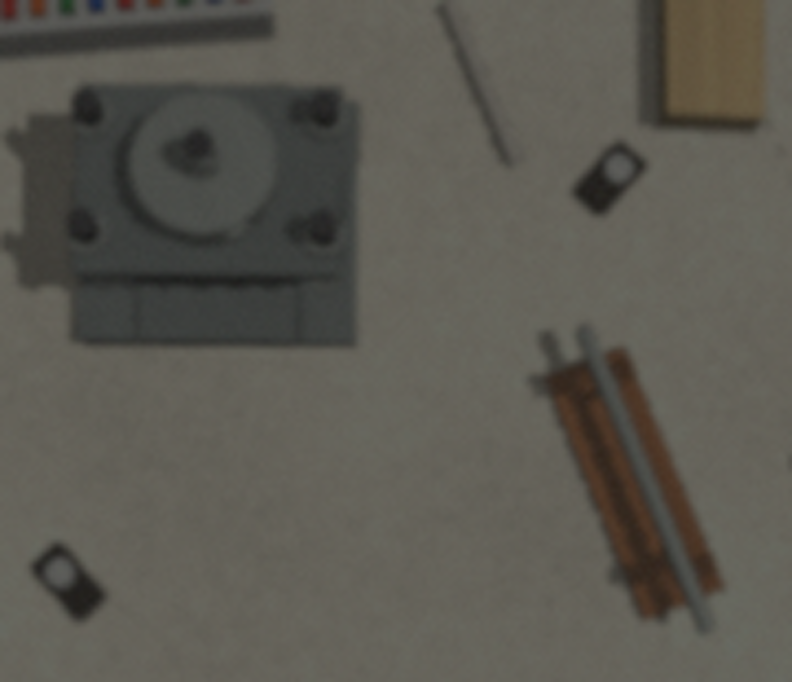

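The crop shows the collar top near (204,165), the column ends at (90,105), (323,108), (85,226) and (322,228), and the bar from (586,330) to (706,628). The press centre is about (0.671,-0.024) with a yaw of about 1°. I'll move to a view in front of the press, with the camera on the robot's side.

```bash
cat >> h.py <<'E'
def plan(pos,yaw,N):
    """constant row that, repeated N times, takes the tool (pointing down, tool x at yaw deg) to pos"""
    s=read_state(); A=R.from_quat(s["tcp_rot"]); y=np.radians(yaw)
    x=np.array([np.cos(y),np.sin(y),0]); z=np.array([0,0,-1.]); B=R.from_matrix(np.c_[x,np.cross(z,x),z])
    w=(A.inv()*B).as_rotvec()/N
    M=sum((R.from_rotvec(w*k).as_matrix() for k in range(N)),np.zeros((3,3)))
    v=np.linalg.solve(M,A.inv().apply(np.array(pos)-s["tcp_pos"]))*100
    print(N,"x",np.round(v,3).tolist(),np.round(w,4).tolist())
E
python3 -c "
from h import *
plan((.5,-.05,.42),180,20)"
```

```text
20 x [-2.016, -2.614, -0.078] [-0.0, -0.0, -0.0183]
```

```bash
python3 -m handwheel '[[[0,-2.016,-2.614,-0.078,0,0,-0.0183],[0,-2.016,-2.614,-0.078,0,0,-0.0183],[0,-2.016,-2.614,-0.078,0,0,-0.0183],[0,-2.016,-2.614,-0.078,0,0,-0.0183],[0,-2.016,-2.614,-0.078,0,0,-0.0183],[0,-2.016,-2.614,-0.078,0,0,-0.0183],[0,-2.016,-2.614,-0.078,0,0,-0.0183],[0,-2.016,-2.614,-0.078,0,0,-0.0183],[0,-2.016,-2.614,-0.078,0,0,-0.0183],[0,-2.016,-2.614,-0.078,0,0,-0.0183]]]' >/dev/null
python3 -m handwheel '[[[0,-2.016,-2.614,-0.078,0,0,-0.0183],[0,-2.016,-2.614,-0.078,0,0,-0.0183],[0,-2.016,-2.614,-0.078,0,0,-0.0183],[0,-2.016,-2.614,-0.078,0,0,-0.0183],[0,-2.016,-2.614,-0.078,0,0,-0.0183],[0,-2.016,-2.614,-0.078,0,0,-0.0183],[0,-2.016,-2.614,-0.078,0,0,-0.0183],[0,-2.016,-2.614,-0.078,0,0,-0.0183],[0,-2.016,-2.614,-0.078,0,0,-0.0183],[0,-2.016,-2.614,-0.078,0,0,-0.0183],[0,0,0,0,0,0,0],[0,0,0,0,0,0,0]]]'
python3 - <<'E'
from h import *
d=cam("wrist"); save(d,"w1",None,1.5); 
import pickle; pickle.dump(d,open("w1.pkl","wb"))
print(w2px(d,[(.671,-.025,.152),(.671,-.025,.119),(.633,.048,.155),(.635,-.097,.155)]))
E
```

```text
t: 2.03
tcp_pos: [0.5008, -0.0511, 0.4196]
tcp_rot: [0.001, 1.0, 0.0, -0.001]
wrist_force: [-1.2, 0.4, -0.1]
width: 0.0942
finger_force: 0.0
[[279.92127868 379.82182564]
 [277.25088895 353.22352563]
 [364.63997566 347.50769857]
 [198.81848462 350.00409267]]
```

View pics/w1.png

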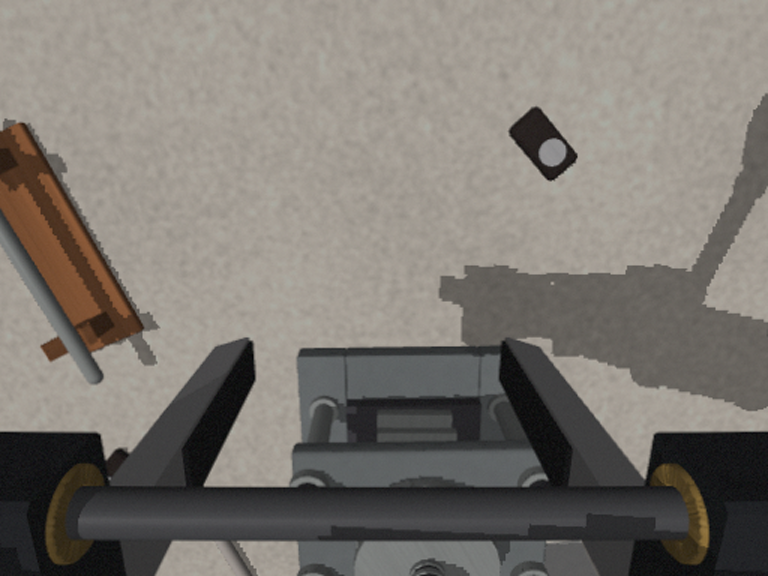

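The wrist view shows the cradle and bar at left, with the bar's end at about (63,252) in raw pixels. The gripper's crossbar hides the collar front. I'll tilt and back off to look at the collar's side.

```bash
python3 -m handwheel '[[[0,1.5,0,1.2,0,-0.11,0],[0,1.5,0,1.2,0,-0.11,0],[0,1.5,0,1.2,0,-0.11,0],[0,1.5,0,1.2,0,-0.11,0],[0,0,0,0,0,0,0],[0,0,0,0,0,0,0]]]'
python3 - <<'E'
from h import *
d=cam("wrist"); p=w2px(d,[(.671,-.025,.137)])[0]; print(p)
import pickle; pickle.dump(d,open("w2.pkl","wb"))
x,y=p.astype(int); x0,y0=max(0,x-130),max(0,y-90);print(x0,y0); save(d,"w2",(x0,y0,x0+260,min(384,y0+190)),3)
E
```

```text
t: 2.58
tcp_pos: [0.447, -0.0485, 0.3628]
tcp_rot: [-0.0, 0.976, 0.001, 0.216]
wrist_force: [0.7, 0.8, 0.5]
width: 0.094
finger_force: 0.0
[275.121474   299.89610574]
145 209
```

View pics/w2.png

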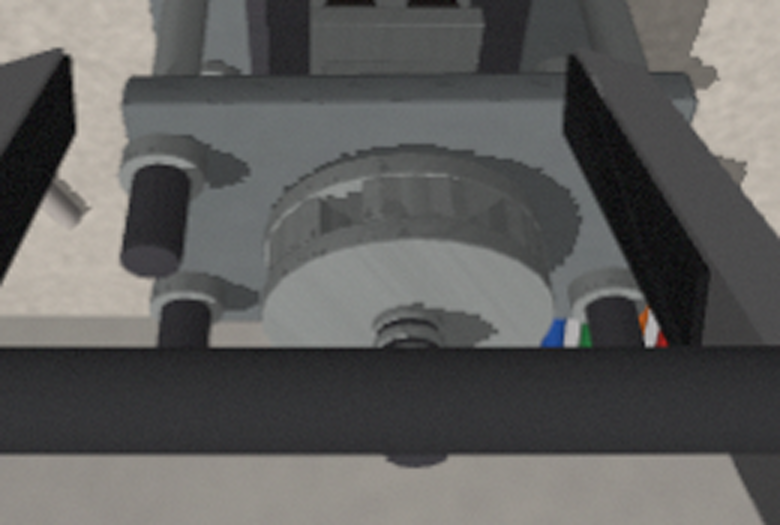

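The crop shows the collar's side from the front, with a dark socket at about (340,210) left of centre (towards -y) and another near (512,218). The top rim spans x 263 to 553, with its front edge at (408,239). Next I'll convert these to positions.

Run:
```python
from h import *; import pickle
d=pickle.load(open("w2.pkl","rb"))
f=lambda p:np.array(p)/3+[145,209]
r=px2w(d,f([(263,305),(553,305),(408,239),(305,258),(510,257)]),.152)
print(r)
A=np.c_[2*r[:,:2],np.ones(len(r))]; s=np.linalg.lstsq(A,(r[:,:2]**2).sum(1),rcond=None)[0]; c=s[:2];print("c",c,np.sqrt(s[2]+c@c))
# columns: tops z=.155 disc centres
print("cols",px2w(d,f([(150,262)]),.155))
for p in [(340,210),(330,212),(352,208),(512,218)]:
    q=px2w(d,f([p]),.137)[0]; v=q[:2]-c; print(p,np.linalg.norm(v),np.degrees(np.arctan2(v[1],v[0]))%360)
for a in (180,195,205,210,215,220,150,155,160): 
    print(a,(w2px(d,[(c[0]+.045*np.cos(np.radians(a)),c[1]+.045*np.sin(np.radians(a)),.137)])-[145,209])[0]*3)
# brighten crop
im=d["img"][209:300,215:345,::-1].astype(float); im=np.clip((im-20)*2.2,0,255).astype(np.uint8)
cv2.imwrite("pics/w2b.png",cv2.resize(im,None,fx=6,fy=6,interpolation=cv2.INTER_CUBIC))
```

```text
[[ 0.66387315 -0.06449569  0.152     ]
 [ 0.66425012  0.02292206  0.152     ]
 [ 0.6284253  -0.02295843  0.152     ]
 [ 0.6380041  -0.05165301  0.152     ]
 [ 0.63769931  0.00658454  0.152     ]]
c [ 0.67228269 -0.02129453] 0.0446157852238361
cols [[ 0.6351359  -0.09500956  0.155     ]]
(340, 210) 0.04098310628019334 209.48126001289916
(330, 212) 0.04165602770981052 213.68259535714492
(352, 208) 0.040290689336552464 204.4286585052731
(512, 218) 0.04412560844191554 135.34773478888775
180 [410.4866572  191.18447848]
195 [369.88543902 194.38101902]
205 [344.22313877 199.84324101]
210 [332.18705649 203.48823124]
215 [320.82904528 207.68849344]
220 [310.24740172 212.39659068]
150 [486.20412301 203.21085067]
155 [474.93584181 199.60950306]
160 [462.97231204 196.60691074]
```

View pics/w2b.png

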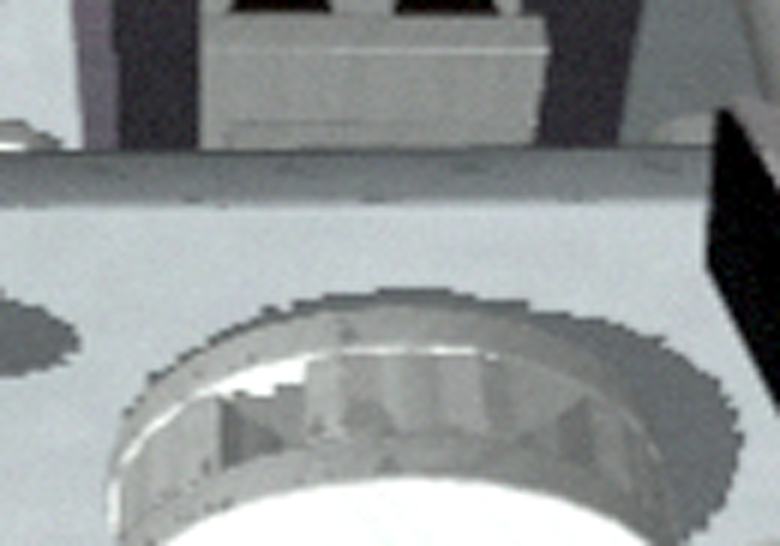

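The brightened crop shows the left socket mouth from x≈220 to 305 and the right one at about 520 to 590. That puts a socket at 206° in world, which is 25° from -x towards -y and fits the description. Next I'll look at the bar from above.

```bash
python3 -c "
from h import *
plan((.50,-.312,.35),202,12)"
```

```text
12 x [0.006, -2.239, 0.158] [-0.007, 0.0362, -0.0314]
```

```bash
python3 -m handwheel '[[[0,0.006,-2.239,0.158,-0.007,0.0362,-0.0314],[0,0.006,-2.239,0.158,-0.007,0.0362,-0.0314],[0,0.006,-2.239,0.158,-0.007,0.0362,-0.0314],[0,0.006,-2.239,0.158,-0.007,0.0362,-0.0314],[0,0.006,-2.239,0.158,-0.007,0.0362,-0.0314],[0,0.006,-2.239,0.158,-0.007,0.0362,-0.0314],[0,0.006,-2.239,0.158,-0.007,0.0362,-0.0314],[0,0.006,-2.239,0.158,-0.007,0.0362,-0.0314],[0,0.006,-2.239,0.158,-0.007,0.0362,-0.0314],[0,0.006,-2.239,0.158,-0.007,0.0362,-0.0314],[0,0.006,-2.239,0.158,-0.007,0.0362,-0.0314],[0,0.006,-2.239,0.158,-0.007,0.0362,-0.0314]]]' >/dev/null
python3 -m handwheel '[[[0,0,0,0,0,0,0],[0,0,0,0,0,0,0]]]'
python3 - <<'E'
from h import *
d=cam("wrist"); save(d,"w3",None,1.5)
import pickle; pickle.dump(d,open("w3.pkl","wb"))
E
```

```text
t: 3.8
tcp_pos: [0.502, -0.3141, 0.3497]
tcp_rot: [-0.19, 0.982, -0.001, 0.001]
wrist_force: [-0.4, 0.3, -0.5]
width: 0.0938
finger_force: 0.0
```

View pics/w3.png

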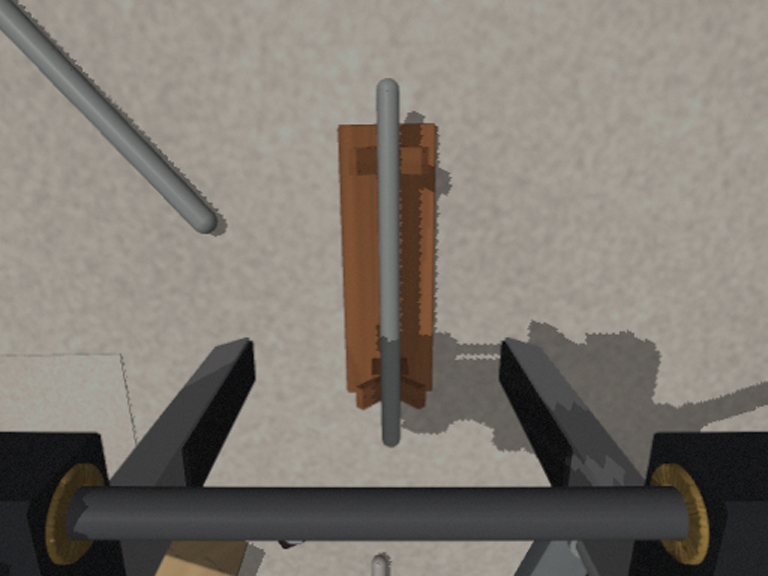

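The bar runs nearly vertically from (388,79) to (391,446) in the 1.5x picture, lying in both V notches between the open fingers.

Run:
```python
from h import *; import pickle
d=pickle.load(open("w3.pkl","rb"))
e=px2w(d,np.array([(388,79),(391,446)])/1.5,.045); v=e[1]-e[0]
print(e,np.linalg.norm(v),np.degrees(np.arctan2(v[1],v[0])),e.mean(0))
m=e.mean(0); yaw=180+np.degrees(np.arctan2(v[1],v[0]))
print(read_state()["joints"])
plan((m[0],m[1],.225),yaw,8)
```

```text
[[ 0.39668952 -0.35036316  0.045     ]
 [ 0.59965322 -0.26522746  0.045     ]] 0.2200962353788062 22.756230064184916 [ 0.49817137 -0.30779531  0.045     ]
[-6.76091402e-01  3.33973812e-01  1.55991385e+00  3.63558755e-04
  1.24669444e+00 -2.62975710e+00]
8 x [0.011, 0.075, 1.557] [-0.0001, 0.0001, -0.0018]
```

```bash
python3 -m handwheel '[[[0,0.011,0.075,1.557,0,0,-0.0018],[0,0.011,0.075,1.557,0,0,-0.0018],[0,0.011,0.075,1.557,0,0,-0.0018],[0,0.011,0.075,1.557,0,0,-0.0018],[0,0.011,0.075,1.557,0,0,-0.0018],[0,0.011,0.075,1.557,0,0,-0.0018],[0,0.011,0.075,1.557,0,0,-0.0018],[0,0.011,0.075,1.557,0,0,-0.0018],[0,0,0,0,0,0,0],[0,0,0,0,0,0,0]]]'
python3 - <<'E'
from h import *; import pickle
s=read_state(); yaw=R.from_quat(s["tcp_rot"]).as_matrix()[:2,0]; print(s["tcp_pos"],np.degrees(np.arctan2(yaw[1],yaw[0])))
plan((.49817,-.30780,.225),202.756,2)
E
```

```text
t: 4.68
tcp_pos: [0.4966, -0.3065, 0.2246]
tcp_rot: [-0.198, 0.98, 0.0, -0.0]
wrist_force: [-0.3, -0.5, -0.0]
width: 0.0941
finger_force: 0.0
[ 0.49664871 -0.30653167  0.22458488] -157.19817728185282
2 x [-0.046, -0.088, -0.021] [0.0004, -0.0001, 0.0004]
```

```bash
python3 -m handwheel '[[[0,-0.046,-0.088,-0.02,0,0,0],[0,0,0,0,0,0,0],[160,0,0,0,0,0,0],[200,0,0,0,0,0,0],[255,0,0,0,0,0,0],[255,0,0,0,0,0,0],[255,0,0,0,0,0,0],[255,0,0,0,0,0,0],[255,0,0,0,0,0,0],[255,0,0,0,0,0,0]]]' 55
```

```text
t: 5.52
tcp_pos: [0.4973, -0.3081, 0.2244]
tcp_rot: [-0.197, 0.98, -0.0, 0.0]
wrist_force: [0.1, -0.7, 0.3]
width: 0.0438
finger_force: 0.0
```

```bash
python3 -m handwheel '[[[255,0,0,0,0,0,0],[255,0,0,0,0,0,0],[255,0,0,0,0,0,0],[255,0,0,0,0,0,0],[255,0,0,0,0,0,0],[255,0,0,0,0,0,0],[255,0,0,0,0,0,0]]]' 55;  python3 -c "
from h import *
print(read_state()['moment'])"
```

```text
t: 6.1
tcp_pos: [0.4975, -0.3084, 0.2245]
tcp_rot: [-0.198, 0.98, -0.001, 0.0]
wrist_force: [-0.7, -0.7, -1.6]
width: 0.0104
finger_force: 55.0
[-0.21154021 -0.14172266  0.06181661]
```

```bash
python3 -m handwheel '[[[255,0,0,-2.7,0,0,0],[255,0,0,-2.7,0,0,0],[255,0,0,-2.7,0,0,0],[255,0,0,-2.7,0,0,0],[255,0,0,-2.7,0,0,0],[255,0,0,0,0,0,0]]]';  python3 -c "
from h import *
plan((.5187,-.0970,.36),206,9)"
```

```text
t: 6.6
tcp_pos: [0.4983, -0.3086, 0.3647]
tcp_rot: [-0.198, 0.98, -0.004, 0.003]
wrist_force: [0.7, 0.0, -1.6]
width: 0.0105
finger_force: 55.0
9 x [-1.171, 2.052, 0.045] [-0.0009, 0.0005, -0.0062]
```

```bash
python3 -m handwheel '[[[255,-1.17,2.05,0.045,-0.0009,0.0005,-0.0062],[255,-1.17,2.05,0.045,-0.0009,0.0005,-0.0062],[255,-1.17,2.05,0.045,-0.0009,0.0005,-0.0062],[255,-1.17,2.05,0.045,-0.0009,0.0005,-0.0062],[255,-1.17,2.05,0.045,-0.0009,0.0005,-0.0062],[255,-1.17,2.05,0.045,-0.0009,0.0005,-0.0062],[255,-1.17,2.05,0.045,-0.0009,0.0005,-0.0062],[255,-1.17,2.05,0.045,-0.0009,0.0005,-0.0062],[255,-1.17,2.05,0.045,-0.0009,0.0005,-0.0062],[255,0,0,0,0,0,0],[255,0,0,0,0,0,0]]]';  python3 - <<'E'
from h import *
import pickle
d=cam("wrist"); save(d,"w4",None,1.5); pickle.dump(d,open("w4.pkl","wb"))
s=read_state();M=R.from_quat(s["tcp_rot"]).as_matrix(); print(s["tcp_pos"],np.degrees(np.arctan2(M[1,0],M[0,0])))
g=s["tcp_pos"]+.1795*M[:,2]; print(w2px(d,[g-.11*M[:,0],g+.11*M[:,0],g])*1.5)
plan((.5187,-.0970,.3165),206,3)
E
```

```text
t: 7.52
tcp_pos: [0.5172, -0.0954, 0.3544]
tcp_rot: [-0.226, 0.974, 0.004, -0.004]
wrist_force: [-0.3, -1.1, -2.1]
width: 0.0105
finger_force: 55.0
[ 0.51735198 -0.09631628  0.3546902 ] -153.95654257102046
[[373.26668956 626.9333221 ]
 [372.73752247  36.53017343]
 [373.03255733 384.40282696]]
3 x [-0.035, -0.048, 1.273] [0.003, -0.002, 0.0002]
```

View pics/w4.png

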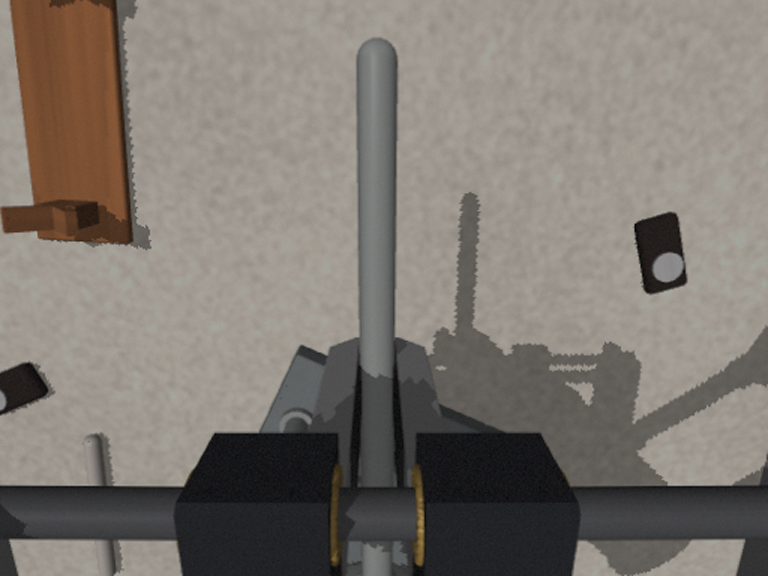

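The bar is held straight along the tool's x axis, with its outer end at (377,40). That is 4 px right of prediction, so the camera reads about 2 mm towards tool +y. I take the collar axis as (0.6715,-0.0242). Now I'll go down to socket height.

```bash
python3 -m handwheel '[[[255,-0.04,0.07,1.27,0.003,-0.002,0],[255,-0.04,0.07,1.27,0.003,-0.002,0],[255,-0.04,0.07,1.27,0.003,-0.002,0],[255,0,0,0,0,0,0],[255,0,0,0,0,0,0]]]'
cat >> h.py <<'E'
def loc(c=(.6715,-.0242)):
    s=read_state();M=R.from_quat(s["tcp_rot"]).as_matrix(); F=M.T@s["wrist_force"]
    g=s["tcp_pos"]+.1795*M[:,2]; v=g[:2]-c; yaw=np.degrees(np.arctan2(M[1,0],M[0,0]))%360
    # lateral: distance of axis line from collar axis, along tool y
    print("t",round(s["t"],2),"g",np.round(g*1000,1),"yaw %.2f"%yaw,"r %.1f"%(1e3*np.hypot(*v)),"ang %.2f"%(np.degrees(np.arctan2(v[1],v[0]))%360),"lat %.1f"%(1e3*(v@M[:2,1])),"tilt",np.round(M[:2,2],4),"Ftool",np.round(F,1),"Mtool",np.round(M.T@s["moment"],2),"j6 %.2f"%s["joints"][5])
E
python3 -c "
from h import *
loc(); cam('top'); loc()"
```

```text
t: 7.98
tcp_pos: [0.5174, -0.0949, 0.3169]
tcp_rot: [-0.224, 0.975, 0.0, -0.0]
wrist_force: [-0.0, -0.3, -1.8]
width: 0.01
finger_force: 55.0
t 7.98 g [517.3 -94.8 137.4] yaw 205.91 r 169.6 ang 204.62 lat 3.8 tilt [-0.0002  0.0003] Ftool [ 0.1 -0.2  1.8] Mtool [-0.05  0.03 -0.06] j6 -2.34
t 8.03 g [518.  -94.9 138.1] yaw 205.92 r 169.0 ang 204.75 lat 3.4 tilt [ 0.0016 -0.0002] Ftool [0.2 0.5 2.2] Mtool [-0.04 -0.02  0.02] j6 -2.34
```

```bash
python3 -m handwheel '[[[255,-0.2,-0.36,0,0,0,0],[255,-0.5,0,0,0,0,0],[255,-0.4,0,0,0,0,0],[255,-0.3,0,0,0,0,0],[255,-0.3,0,0,0,0,0],[255,-0.3,0,0,0,0,0],[255,0,0,0,0,0,0]]]'; python3 -c "
from h import *
loc(); cam('top'); loc()"
```

```text
t: 8.62
tcp_pos: [0.5379, -0.0882, 0.3178]
tcp_rot: [-0.225, 0.974, -0.0, 0.001]
wrist_force: [0.1, 0.2, -2.1]
width: 0.0106
finger_force: 55.0
t 8.62 g [538.4 -88.2 138.3] yaw 206.01 r 147.7 ang 205.68 lat 0.9 tilt [ 0.0027 -0.    ] Ftool [-0.2  0.2  2.1] Mtool [-0.   -0.05  0.01] j6 -2.32
t 8.67 g [537.9 -88.3 138.3] yaw 206.01 r 148.2 ang 205.64 lat 1.0 tilt [ 0.0022 -0.0001] Ftool [0.2 0.4 2.2] Mtool [ 0.03  0.02 -0.  ] j6 -2.32
```

```bash
python3 -m handwheel '[[[255,-0.3,-0.05,0.1,0,0,0],[255,-0.3,0,0,0,0,0],[255,-0.3,0,0,0,0,0],[255,-0.3,0,0,0,0,0],[255,-0.3,0,0,0,0,0],[255,-0.2,0,0,0,0,0],[255,0,0,0,0,0,0]]]'; python3 -c "
from h import *
loc(); cam('top'); loc()"
```

```text
t: 9.25
tcp_pos: [0.5527, -0.0814, 0.3166]
tcp_rot: [-0.225, 0.974, -0.0, 0.0]
wrist_force: [-1.7, -0.5, -1.8]
width: 0.0107
finger_force: 55.0
t 9.25 g [552.8 -81.5 137.1] yaw 206.00 r 131.8 ang 205.77 lat 0.5 tilt [ 0.0007 -0.0002] Ftool [1.7 0.3 1.8] Mtool [-0.09  0.19 -0.04] j6 -2.30
t 9.3 g [552.9 -81.4 137.1] yaw 206.00 r 131.7 ang 205.75 lat 0.6 tilt [ 0.0011 -0.    ] Ftool [1.3 0.  1.9] Mtool [-0.18  0.22 -0.1 ] j6 -2.30
```

```bash
python3 -m handwheel '[[[255,-0.3,-0.04,0,0,0,0],[255,-0.02,0.67,0,0,0,0.0524],[255,-0.02,0.67,0,0,0,0.0524],[255,-0.02,0.67,0,0,0,0.0524],[255,-0.02,0.67,0,0,0,0.0524],[255,-0.02,0.67,0,0,0,0.0524],[255,-0.02,0.67,0,0,0,0.0524],[255,0,0,0,0,0,0]]]'; python3 -c "
from h import *
loc(); cam('top'); loc()"
```

```text
t: 9.97
tcp_pos: [0.5438, -0.0428, 0.317]
tcp_rot: [-0.069, 0.998, -0.002, 0.001]
wrist_force: [-2.6, -6.4, -1.4]
width: 0.0101
finger_force: 55.1
t 9.97 g [544.2 -43.4 137.5] yaw 187.93 r 128.8 ang 188.57 lat -1.4 tilt [ 0.0019 -0.0033] Ftool [ 3.5 -6.   1.4] Mtool [0.89 0.53 0.15] j6 -1.91
t 10.02 g [544.2 -43.7 137.4] yaw 188.03 r 128.8 ang 188.70 lat -1.5 tilt [ 0.0018 -0.0034] Ftool [ 3.3 -5.8  2.3] Mtool [0.83 0.49 0.17] j6 -1.92
```

```bash
python3 -m handwheel '[[[255,-0.02,0.67,0,0,0,0.0524],[255,-0.02,0.67,0,0,0,0.0524],[255,-0.02,0.67,0,0,0,0.0524],[255,-0.02,0.67,0,0,0,0.0524],[255,-0.02,0.67,0,0,0,0.0524],[255,-0.02,0.67,0,0,0,0.0524],[255,-0.02,0.67,0,0,0,0.0524],[255,-0.02,0.67,0,0,0,0.0524]]]'; python3 -c "
from h import *
loc()";python3 -m handwheel '[[[255,-0.02,0.67,0,0,0,0.0524],[255,-0.02,0.67,0,0,0,0.0524],[255,-0.02,0.67,0,0,0,0.0524],[255,-0.02,0.67,0,0,0,0.0524],[255,-0.02,0.67,0,0,0,0.0524],[255,-0.02,0.67,0,0,0,0.0524],[255,-0.02,0.67,0,0,0,0.0524],[255,0,0,0,0,0,0]]]'; python3 -c "
from h import *
loc(); cam('top'); loc()"
```

```text
t: 10.68
tcp_pos: [0.5465, 0.0102, 0.3162]
tcp_rot: [0.14, 0.99, -0.001, -0.002]
wrist_force: [-6.5, -3.7, -1.8]
width: 0.0106
finger_force: 55.1
t 10.68 g [545.9   9.7 136.8] yaw 163.85 r 130.1 ang 164.88 lat -2.3 tilt [-0.0034 -0.0025] Ftool [ 5.2 -5.3  1.9] Mtool [0.98 0.6  0.12] j6 -1.40
t: 11.35
tcp_pos: [0.5669, 0.0533, 0.3157]
tcp_rot: [0.318, 0.948, -0.001, -0.004]
wrist_force: [-7.1, -0.5, -0.4]
width: 0.0107
finger_force: 55.1
t 11.35 g [565.6  53.5 136.2] yaw 142.88 r 131.3 ang 143.71 lat -1.9 tilt [-0.0071  0.0011] Ftool [ 5.3 -4.6  0.4] Mtool [0.88 0.9  0.15] j6 -0.95
t 11.4 g [565.4  53.3 136.1] yaw 142.97 r 131.3 ang 143.86 lat -2.0 tilt [-0.0072  0.0008] Ftool [ 5.6 -4.5  0.8] Mtool [0.86 0.92 0.12] j6 -0.95
```

```bash
python3 -m handwheel '[[[255,-0.02,0.67,0,0,0,0.0524],[255,-0.02,0.67,0,0,0,0.0524],[255,-0.02,0.67,0,0,0,0.0524],[255,0,0,0,0,0,0],[255,0,0,0,0,0,0]]]'; python3 -c "
from h import *
loc()";python3 -m handwheel '[[[255,0,-0.3,0,0,0,-0.02],[255,0,-0.3,0,0,0,-0.02],[255,0,0,0,0,0,0],[255,0,0,0,0,0,0]]]'; python3 -c "
from h import *
loc(); cam('top'); loc()"
```

```text
t: 11.82
tcp_pos: [0.5797, 0.0685, 0.3155]
tcp_rot: [0.391, 0.92, -0.001, -0.004]
wrist_force: [-8.8, 2.1, -0.7]
width: 0.0102
finger_force: 55.1
t 11.82 g [578.2  69.  136. ] yaw 133.95 r 131.8 ang 135.03 lat -2.5 tilt [-0.0083  0.0024] Ftool [ 7.6 -4.9  0.8] Mtool [0.85 1.14 0.07] j6 -0.77
t: 12.15
tcp_pos: [0.5758, 0.0645, 0.3159]
tcp_rot: [0.373, 0.928, 0.001, -0.003]
wrist_force: [-7.3, 3.5, -1.4]
width: 0.0106
finger_force: 55.0
t 12.15 g [574.8  65.2 136.4] yaw 136.22 r 131.7 ang 137.26 lat -2.4 tilt [-0.0059  0.0037] Ftool [ 7.6 -2.5  1.5] Mtool [0.36 1.18 0.06] j6 -0.82
t 12.2 g [574.7  65.2 136.4] yaw 136.22 r 131.8 ang 137.26 lat -2.4 tilt [-0.006   0.0038] Ftool [ 6.3 -2.2  1.1] Mtool [0.43 1.12 0.03] j6 -0.82
```

```bash
python3 -m handwheel '[[[255,0.4,-0.05,0,0,0,0],[255,0.5,0,0,0,0,0],[255,0.6,0,0,0,0,0],[255,0,0,0,0,0,0],[255,0,0,0,0,0,0]]]'; python3 -c "
from h import *
loc()";python3 -m handwheel '[[[255,0.9,0,0,0,0,0],[255,0.9,0,0,0,0,0],[255,0.9,0,0,0,0,0],[255,0.9,0,0,0,0,0],[255,0,0,0,0,0,0],[255,0,0,0,0,0,0]]]'; python3 -c "
from h import *
loc(); d=cam('top');save(d,'top2',(150,60,290,200),5); loc()"
```

```text
t: 12.62
tcp_pos: [0.567, 0.0734, 0.3171]
tcp_rot: [0.373, 0.928, 0.001, 0.001]
wrist_force: [-0.7, -1.3, -1.3]
width: 0.0106
finger_force: 55.1
t 12.62 g [567.6  73.5 137.6] yaw 136.22 r 142.7 ang 136.76 lat -1.3 tilt [0.0029 0.0005] Ftool [-0.4 -1.4  1.3] Mtool [ 0.22 -0.06  0.11] j6 -0.80
t: 13.12
tcp_pos: [0.5404, 0.099, 0.317]
tcp_rot: [0.372, 0.928, 0.0, 0.001]
wrist_force: [0.7, 0.4, -1.8]
width: 0.0107
finger_force: 55.0
t 13.12 g [540.9  99.  137.5] yaw 136.30 r 179.5 ang 136.68 lat -1.2 tilt [ 0.0026 -0.    ] Ftool [-0.2  0.8  1.8] Mtool [ 0.02 -0.02 -0.07] j6 -0.75
t 13.17 g [541.5  98.6 137.5] yaw 136.27 r 178.9 ang 136.64 lat -1.2 tilt [ 0.0031 -0.0001] Ftool [-0.4 -1.1  2.6] Mtool [ 0.04 -0.02 -0.02] j6 -0.75
```

View pics/top2.png

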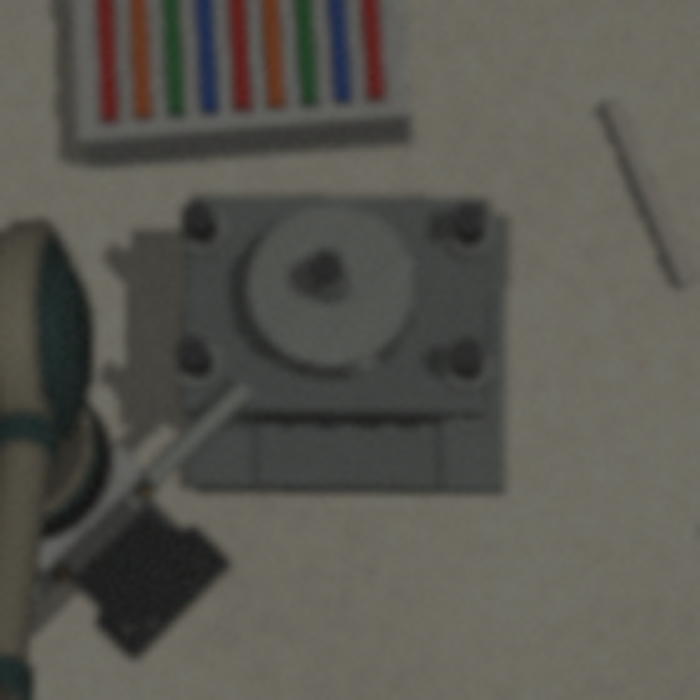

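The top view shows the bar's tip at (245,390) pointing at the collar (centre about (330,287)). The bar is clear of the collar.

Run:
```python
from h import *
d=cam("top"); f=lambda p:np.array(p)/5+[150,60]
c=px2w(d,f([(330,287)]),.152)[0]; b=px2w(d,f([(155,485),(200,437),(243,390)]),.137)
print(c,b); s=read_state()
# bright-disc fit
im=cv2.cvtColor(d["img"],cv2.COLOR_RGB2GRAY); roi=cv2.resize(im[60:200,150:290],None,fx=5,fy=5,interpolation=cv2.INTER_CUBIC); roi=cv2.GaussianBlur(roi,(0,0),4)
cc=cv2.HoughCircles(roi,cv2.HOUGH_GRADIENT,1.5,200,param1=40,param2=15,minRadius=70,maxRadius=95); print(cc)
if cc is not None: print(px2w(d,f(cc[0,:,:2]),.152))
v=b[2]-b[0]; v/=np.linalg.norm(v); print("bar ang",np.degrees(np.arctan2(-v[1],-v[0]))%360,"lat",(b[0]-c)[:2]@np.array([-v[1],v[0]])) 
print("tip by robot"); loc()
M=R.from_quat(s["tcp_rot"]).as_matrix(); print(s["tcp_pos"]+.1795*M[:,2]-.11*M[:,0])
```

```text
[ 0.67207572 -0.02345284  0.152     ] [[0.56480593 0.06844178 0.137     ]
 [0.59162265 0.04524615 0.137     ]
 [0.61804625 0.02302477 0.137     ]]
[[[ 30.75 456.75  79.6 ]]]
[[0.57595188 0.13325491 0.152     ]]
bar ang 139.5339332182932 lat 0.0002947180427457711
tip by robot
t 13.22 g [541.7  98.4 137.5] yaw 136.24 r 178.5 ang 136.65 lat -1.3 tilt [ 0.0031 -0.0002] Ftool [-0.4 -0.2  2.3] Mtool [-0.02  0.01  0.03] j6 -0.75
[0.62114176 0.02228178 0.13775645]
```

```bash
sed -i 's/def plan(pos,yaw,N):/def pose(yaw,tilt=0):\n    y=np.radians(yaw); x=np.array([np.cos(y),np.sin(y),0]); z=np.array([0,0,-1.])\n    return R.from_matrix(np.c_[x,np.cross(z,x),z])*R.from_rotvec([0,tilt,0])\ndef plan(pos,yaw,N,tilt=0):/; s/^    x=np.array.*B=R.from_matrix.*$/    B=pose(yaw,tilt)/' h.py
python3 - <<'E'
from h import *; import pickle
d=pickle.load(open("w4.pkl","rb")); he=np.array(d["hand_eye"])
a=np.radians(199); S=[(.6715,-.024,.152),(.6715+.045*np.cos(a),-.024+.045*np.sin(a),.137)]
for p,y,t in [((.44,-.12,.42),190,-.6),((.44,-.14,.40),180,-.6),((.45,-.15,.38),185,-.6)]:
    T=np.eye(4);T[:3,:3]=pose(y,t).as_matrix();T[:3,3]=p;d["c2w"]=T@he
    g=np.array(p)+T[:3,:3]@[0,0,.18]
    print(w2px(d,S).round(),"bar",w2px(d,[g+.11*T[:3,0],g]).round(),(g-.11*T[:3,0]).round(3),(g+.11*T[:3,0]).round(3)); plan(p,y,11,t)
E
```

```text
[[302. 221.]
 [298. 183.]] bar [[251.  25.]
 [251. 256.]] [ 0.629 -0.087  0.334] [ 0.451 -0.118  0.209]
11 x [-0.071, -2.162, -1.079] [-0.0255, -0.0502, -0.0826]
[[366. 230.]
 [359. 191.]] bar [[251.  25.]
 [251. 256.]] [ 0.632 -0.14   0.314] [ 0.451 -0.14   0.189]
11 x [-0.268, -2.348, -0.819] [-0.0207, -0.0516, -0.0673]
[[361. 247.]
 [357. 208.]] bar [[251.  25.]
 [251. 256.]] [ 0.642 -0.133  0.294] [ 0.461 -0.149  0.169]
11 x [-0.247, -2.422, -0.648] [-0.0231, -0.0509, -0.075]
```

```bash
python3 -m handwheel '[[[255,2,0,-1.5,0,0,0],[255,2,0,-1.5,0,0,0]]]' >/dev/null; python3 -c "
from h import *
plan((.44,-.14,.40),180,11,-.6)"
```

```text
11 x [-0.538, -2.491, -0.467] [-0.0209, -0.0518, -0.0675]
```

```bash
python3 -m handwheel '[[[255,-0.54,-2.49,-0.47,-0.021,-0.052,-0.0675],[255,-0.54,-2.49,-0.47,-0.021,-0.052,-0.0675],[255,-0.54,-2.49,-0.47,-0.021,-0.052,-0.0675],[255,-0.54,-2.49,-0.47,-0.021,-0.052,-0.0675],[255,-0.54,-2.49,-0.47,-0.021,-0.052,-0.0675],[255,-0.54,-2.49,-0.47,-0.021,-0.052,-0.0675],[255,-0.54,-2.49,-0.47,-0.021,-0.052,-0.0675],[255,-0.54,-2.49,-0.47,-0.021,-0.052,-0.0675],[255,-0.54,-2.49,-0.47,-0.021,-0.052,-0.0675],[255,-0.54,-2.49,-0.47,-0.021,-0.052,-0.0675],[255,-0.54,-2.49,-0.47,-0.021,-0.052,-0.0675],[255,0,0,0,0,0,0]]]'
python3 - <<'E'
from h import *; import pickle
d=cam("wrist"); pickle.dump(d,open("w5.pkl","wb")); loc()
im=d["img"][130:255,290:430,::-1].astype(float); im=np.clip((im-15)*2,0,255).astype(np.uint8)
cv2.imwrite("pics/w5.png",cv2.resize(im,None,fx=4.7,fy=4.7,interpolation=cv2.INTER_CUBIC))
E
```

```text
t: 14.38
tcp_pos: [0.4406, -0.1277, 0.3976]
tcp_rot: [0.022, 0.959, 0.0, 0.283]
wrist_force: [-0.3, -0.7, -0.1]
width: 0.0105
finger_force: 55.0
t 14.43 g [ 537.  -127.8  245.7] yaw 176.91 r 169.7 ang 217.61 lat -109.3 tilt [ 0.5397 -0.0095] Ftool [1.5 0.6 1.9] Mtool [-0.02  0.47 -0.01] j6 -2.31
```

View pics/w5.png

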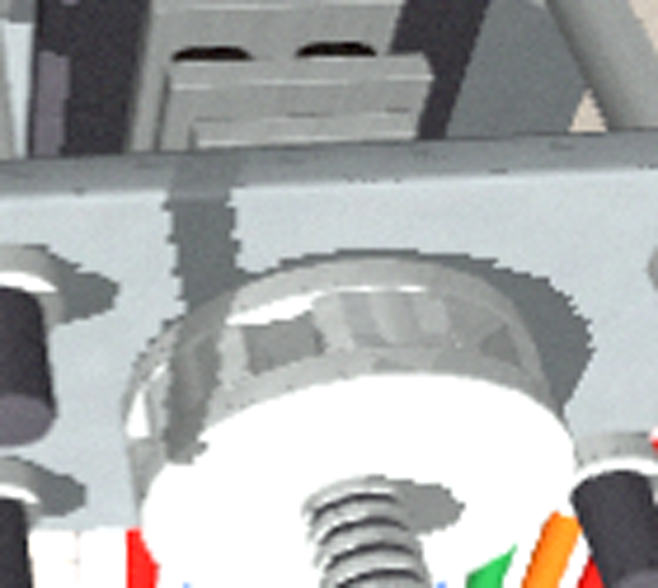

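The crop shows a socket mouth spanning about (235..325, 345), and the top disc rim through (145,510), (240,410), (400,374) and (578,450). The next step is the angle.

Run:
```python
from h import *; import pickle
d=pickle.load(open("w5.pkl","rb")); f=lambda p:np.array(p)/4.7+[290,130]
r=px2w(d,f([(576,450),(545,410),(480,385),(400,374),(320,380),(240,408),(180,460),(145,510)]),.152)
A=np.c_[2*r[:,:2],np.ones(len(r))]; s=np.linalg.lstsq(A,(r[:,:2]**2).sum(1),rcond=None)[0]; c=s[:2];print("c",c,np.sqrt(s[2]+c@c))
for p in [(235,350),(280,347),(325,340)]:
    q=px2w(d,f([p]),.137)[0]; v=q[:2]-c; print(p,1e3*np.linalg.norm(v),np.degrees(np.arctan2(v[1],v[0]))%360)
for a in (190,195,200,205,210): print(a,((w2px(d,[(c[0]+.045*np.cos(np.radians(a)),c[1]+.045*np.sin(np.radians(a)),.137)])[0]-[290,130])*4.7).round())
```

```text
c [ 0.67196197 -0.0204329 ] 0.04372807546712378
(235, 350) 43.21018500725489 219.45452002823066
(280, 347) 38.525871406426205 208.6306997615154
(325, 340) 36.881395037797304 195.32120170031732
190 [344. 312.]
195 [323. 315.]
200 [303. 320.]
205 [283. 325.]
210 [264. 332.]
```

```bash
python3 -c "
from h import *
plan((.5181,-.0974,.36),205.5,9)"
```

```text
9 x [-0.754, 0.183, 0.682] [-0.0137, 0.0625, -0.0533]
```

```bash
python3 -m handwheel '[[[255,-0.75,0.18,0.68,-0.0137,0.0625,-0.0533],[255,-0.75,0.18,0.68,-0.0137,0.0625,-0.0533],[255,-0.75,0.18,0.68,-0.0137,0.0625,-0.0533],[255,-0.75,0.18,0.68,-0.0137,0.0625,-0.0533],[255,-0.75,0.18,0.68,-0.0137,0.0625,-0.0533],[255,-0.75,0.18,0.68,-0.0137,0.0625,-0.0533],[255,-0.75,0.18,0.68,-0.0137,0.0625,-0.0533],[255,-0.75,0.18,0.68,-0.0137,0.0625,-0.0533],[255,-0.75,0.18,0.68,-0.0137,0.0625,-0.0533],[255,0,0,0,0,0,0],[255,0,0,0,0,0,0]]]' 60; python3 -c "
from h import *
loc(); cam('top'); loc(); plan((.5181,-.0974,.3165),205.5,4)"
```

```text
t: 15.35
tcp_pos: [0.5184, -0.0941, 0.3588]
tcp_rot: [-0.223, 0.975, 0.0, -0.001]
wrist_force: [-0.3, 0.3, -1.7]
width: 0.0104
finger_force: 60.0
t 15.35 g [518.2 -94.  179.3] yaw 205.81 r 168.5 ang 204.49 lat 3.9 tilt [-0.0014  0.0001] Ftool [0.1 0.4 1.7] Mtool [-0.06  0.01 -0.01] j6 -2.33
t 15.4 g [517.9 -94.5 179.8] yaw 205.78 r 168.9 ang 204.57 lat 3.6 tilt [-0.0004 -0.0001] Ftool [-0.3 -0.1  1.9] Mtool [-0.05 -0.06  0.04] j6 -2.33
4 x [0.028, -0.069, 1.069] [0.0, -0.0001, 0.0012]
```

```bash
python3 -m handwheel '[[[255,0.03,-0.09,1.07,0,0,0],[255,0.03,-0.09,1.07,0,0,0],[255,0.03,-0.09,1.07,0,0,0],[255,0.03,-0.09,1.07,0,0,0.003],[255,0,0,0,0,0,0],[255,-0.6,0,0,0,0,0],[255,-0.5,0,0,0,0,0],[255,-0.3,0,0,0,0,0],[255,-0.3,0,0,0,0,0],[255,-0.3,0,0,0,0,0],[255,-0.2,0,0,0,0,0],[255,0,0,0,0,0,0]]]'; python3 -c "
from h import *
loc(); cam('top'); loc()"
```

```text
t: 16.4
tcp_pos: [0.5385, -0.0891, 0.3168]
tcp_rot: [-0.222, 0.975, 0.0, -0.0]
wrist_force: [0.3, -0.1, -2.0]
width: 0.0103
finger_force: 60.0
t 16.4 g [538.5 -89.1 137.3] yaw 205.66 r 148.0 ang 206.01 lat -0.9 tilt [-0.0004  0.0002] Ftool [-0.2 -0.2  2. ] Mtool [-0.06 -0.03 -0.03] j6 -2.31
t 16.45 g [538.2 -89.3 137.2] yaw 205.66 r 148.3 ang 206.02 lat -0.9 tilt [-0.0006 -0.    ] Ftool [0.8 0.7 2. ] Mtool [-0.03  0.02  0.  ] j6 -2.31
```

```bash
python3 -m handwheel '[[[255,-0.3,0.05,0,0,0,0],[255,-0.3,0.03,0,0,0,0],[255,-0.3,0,0,0,0,0],[255,-0.3,0,0,0,0,0],[255,-0.3,0,0,0,0,0],[255,-0.3,0,0,0,0,0],[255,0,0,0,0,0,0]]]'; python3 -c "
from h import *
loc(); cam('top'); loc()"
```

```text
t: 17.03
tcp_pos: [0.5537, -0.0807, 0.3162]
tcp_rot: [-0.222, 0.975, 0.0, -0.002]
wrist_force: [-3.4, 0.6, -2.5]
width: 0.0101
finger_force: 60.1
t 17.03 g [553.1 -80.7 136.7] yaw 205.67 r 131.2 ang 205.50 lat 0.4 tilt [-0.0032  0.0001] Ftool [2.8 2.  2.5] Mtool [-0.37  0.48 -0.22] j6 -2.29
t 17.08 g [553.3 -80.7 136.9] yaw 205.67 r 131.0 ang 205.54 lat 0.3 tilt [-0.0024  0.0002] Ftool [2.3 2.3 1.9] Mtool [-0.36  0.52 -0.13] j6 -2.29
```

```bash
cat >> h.py <<'E'
def tq(c=(.6715,-.0235)):
    loc(); s=read_state(); v=s["tcp_pos"][:2]-c; F=s["wrist_force"]; print("  TORQUE %.3f"%(s["moment"][2]+v[0]*F[1]-v[1]*F[0]))
E
python3 -m handwheel '[[[255,0.15,0.3,0,0,0,0.02],[255,-0.018,0.69,0,0,0,0.0524],[255,-0.018,0.69,0,0,0,0.0524],[255,-0.018,0.69,0,0,0,0.0524],[255,-0.018,0.69,0,0,0,0.0524],[255,-0.018,0.69,0,0,0,0.0524]]]'>/dev/null; python3 -c "
from h import *
tq()"
python3 -m handwheel '[[[255,-0.018,0.69,0,0,0,0.0524],[255,-0.018,0.69,0,0,0,0.0524],[255,-0.018,0.69,0,0,0,0.0524]]]' >/dev/null; python3 -c "
from h import *
tq()"
```

```text
t 17.58 g [541.9 -48.4 137.7] yaw 189.27 r 131.8 ang 190.58 lat -3.0 tilt [ 0.0018 -0.0055] Ftool [ 3.3 -6.1  3. ] Mtool [1.11 0.55 0.23] j6 -1.94
  TORQUE 0.558
t 17.83 g [539.2 -27.8 137.5] yaw 180.25 r 132.4 ang 181.54 lat -3.0 tilt [-0.0004 -0.0052] Ftool [ 3.7 -6.7  2.4] Mtool [1.21 0.6  0.23] j6 -1.75
  TORQUE 0.645
```

```bash
cat > ck.py <<'E'
import sys
from h import *
T=[]
s=read_state(); v=s["tcp_pos"][:2]-(.6715,-.0235); F=s["wrist_force"]; M=R.from_quat(s["tcp_rot"]).as_matrix()
T=s["moment"][2]+v[0]*F[1]-v[1]*F[0]
print("t %.2f yaw %.1f ang %.1f r %.1f z %.1f F"%(s["t"],np.degrees(np.arctan2(M[1,0],M[0,0]))%360,np.degrees(np.arctan2(v[1],v[0]))%360,1e3*np.hypot(*v),1e3*s["tcp_pos"][2]),(M.T@F).round(1),"T %.3f"%T)
sys.exit(T>float(sys.argv[1]))
E
python3 -m handwheel '[[[255,-0.008,0.46,0,0,0,0.035],[255,-0.008,0.46,0,0,0,0.035]]]' >/dev/null && python3 ck.py .78 && 
python3 -m handwheel '[[[255,-0.008,0.46,0,0,0,0.035],[255,-0.008,0.46,0,0,0,0.035]]]' >/dev/null && python3 ck.py .78 && 
python3 -m handwheel '[[[255,-0.008,0.46,0,0,0,0.035],[255,-0.008,0.46,0,0,0,0.035]]]' >/dev/null && python3 ck.py .78 && 
python3 -m handwheel '[[[255,-0.008,0.46,0,0,0,0.035],[255,-0.008,0.46,0,0,0,0.035]]]' >/dev/null && python3 ck.py .78 && 
python3 -m handwheel '[[[255,-0.008,0.46,0,0,0,0.035],[255,-0.008,0.46,0,0,0,0.035]]]' >/dev/null && python3 ck.py .78 && 
python3 -m handwheel '[[[255,-0.008,0.46,0,0,0,0.035],[255,-0.008,0.46,0,0,0,0.035]]]' >/dev/null && python3 ck.py .78
```

```text
t 18.00 yaw 176.3 ang 177.4 r 132.4 z 316.8 F [ 3.7 -6.6  1.6] T 0.623False
```

```bash
sed -i 's/sys.exit(T>/sys.exit(int(T>/; s/argv\[1\]))/argv[1])))/' ck.py; tail -1 ck.py
python3 -m handwheel '[[[255,-0.008,0.46,0,0,0,0.035],[255,-0.008,0.46,0,0,0,0.035]]]' >/dev/null && python3 ck.py .78 && 
python3 -m handwheel '[[[255,-0.008,0.46,0,0,0,0.035],[255,-0.008,0.46,0,0,0,0.035]]]' >/dev/null && python3 ck.py .78 && 
python3 -m handwheel '[[[255,-0.008,0.46,0,0,0,0.035],[255,-0.008,0.46,0,0,0,0.035]]]' >/dev/null && python3 ck.py .78 && 
python3 -m handwheel '[[[255,-0.008,0.46,0,0,0,0.035],[255,-0.008,0.46,0,0,0,0.035]]]' >/dev/null && python3 ck.py .78 && 
python3 -m handwheel '[[[255,-0.008,0.46,0,0,0,0.035],[255,-0.008,0.46,0,0,0,0.035]]]' >/dev/null && python3 ck.py .78 && 
python3 -m handwheel '[[[255,-0.008,0.46,0,0,0,0.035],[255,-0.008,0.46,0,0,0,0.035]]]' >/dev/null && python3 ck.py .78
```

```text
sys.exit(int(T>float(sys.argv[1])))
t 18.17 yaw 172.3 ang 173.4 r 132.5 z 316.7 F [ 3.6 -6.2  1.6] T 0.614
t 18.33 yaw 168.3 ang 169.4 r 132.6 z 316.6 F [ 3.2 -6.7  2.1] T 0.666
t 18.50 yaw 164.3 ang 165.4 r 132.7 z 316.5 F [ 3.9 -5.9  2. ] T 0.621
t 18.67 yaw 160.2 ang 161.4 r 132.8 z 316.4 F [ 4.4 -6.2  1.6] T 0.614
t 18.83 yaw 156.2 ang 157.6 r 132.8 z 316.2 F [ 3.9 -8.3  1.2] T 0.814
```

```bash
python3 -m handwheel '[[[255,0,0,0,0,0,0]]]' >/dev/null; python3 ck.py .78;python3 -m handwheel '[[[255,-0.004,0.23,0,0,0,0.0175]]]' >/dev/null; python3 ck.py .78;python3 -m handwheel '[[[255,0,0,0,0,0,0]]]' >/dev/null; python3 ck.py .78
```

```text
t 18.92 yaw 156.3 ang 157.3 r 132.8 z 316.2 F [ 3.4 -6.5  1.4] T 0.484
t 19.00 yaw 155.3 ang 156.6 r 132.8 z 316.1 F [ 4.1 -8.9  2. ] T 0.959
t 19.08 yaw 155.3 ang 156.5 r 132.9 z 316.1 F [ 4.  -7.1  1.7] T 0.540
```

```bash
python3 -m handwheel '[[[255,-0.002,0.115,0,0,0,0.00875]]]' >/dev/null; python3 ck.py .78; python3 -m handwheel '[[[255,-0.002,0.115,0,0,0,0.00875]]]'; python3 ck.py .78; python3 -c "
from h import *
loc()"
```

```text
t 19.17 yaw 154.8 ang 156.2 r 132.8 z 316.1 F [ 3.8 -8.7  1.3] T 0.846
t: 19.25
tcp_pos: [0.5504, 0.0312, 0.3161]
tcp_rot: [0.222, 0.975, -0.003, -0.003]
wrist_force: [-7.3, -6.4, -2.1]
width: 0.0105
finger_force: 60.4
t 19.25 yaw 154.3 ang 155.7 r 132.8 z 316.1 F [ 3.8 -8.9  2.2] T 0.907
t 19.25 g [549.2  30.4 136.6] yaw 154.30 r 134.0 ang 155.93 lat -3.8 tilt [-0.0069 -0.0041] Ftool [ 3.8 -8.9  2.2] Mtool [1.55 0.63 0.27] j6 -1.19
```

Free turning reads about 0.62 N m and now it reads about 0.9. The rise began about 5° ago, so the foot is at about 0.085 rad past touch, mid-window. I'll unload the bar and draw it out.

```bash
python3 -m handwheel '[[[255,0,-0.3,0,0,0,-0.023],[255,0,-0.3,0,0,0,-0.023],[255,0,0,0,0,0,0]]]'>/dev/null; python3 ck.py .78; python3 -m handwheel '[[[255,0,-0.3,0,0,0,-0.023],[255,0,0,0,0,0,0]]]'>/dev/null; python3 ck.py .78
```

```text
t 19.50 yaw 157.0 ang 158.1 r 133.4 z 316.0 F [ 6.  -5.6  0.9] T 0.448
t 19.67 yaw 158.3 ang 159.2 r 133.6 z 316.0 F [ 6.2 -4.5  1.3] T 0.436
```

```bash
python3 -m handwheel '[[[255,0.1,-0.3,0,0,0,-0.023],[255,0.1,-0.3,0,0,0,-0.023],[255,0,0,0,0,0,0]]]'>/dev/null; python3 ck.py .78; python3 -m handwheel '[[[255,0.2,-0.1,0,0,0,-0.005],[255,0.4,0,0,0,0,0],[255,0.5,0,0,0,0,0],[255,0.5,0,0,0,0,0],[255,0.8,0,0,0,0,0],[255,0,0,0,0,0,0]]]'>/dev/null; python3 ck.py .78; python3 -m handwheel '[[[255,1,0,0,0,0,0],[255,1.5,0,0,0,0,0],[255,2,0,0,0,0,0],[255,2,0,0,0,0,0],[255,1,0,-1,0,0,0],[255,0,0,-2,0,0,0],[255,0,0,-2,0,0,0],[255,0,0,0,0,0,0],[255,0,0,0,0,0,0]]]';  python3 ck.py .78; python3 -c "
from h import *
d=cam('scene');save(d,'sc2',(180,150,400,310),3.4)
d=cam('wrist');save(d,'w6',None,1.5)
"
```

```text
t 19.92 yaw 160.9 ang 161.6 r 134.9 z 316.5 F [ 4.3 -3.1  2.1] T 0.129
t 20.42 yaw 161.3 ang 161.5 r 159.7 z 316.8 F [ 0.6 -0.3  2.9] T -0.009
t: 21.17
tcp_pos: [0.451, 0.0505, 0.3681]
tcp_rot: [0.162, 0.987, 0.0, 0.002]
wrist_force: [-0.2, -0.5, -2.3]
width: 0.0103
finger_force: 60.0
t 21.17 yaw 161.3 ang 161.4 r 232.6 z 368.1 F [ 0.1 -0.5  2.3] T 0.141
```

View pics/sc2.png

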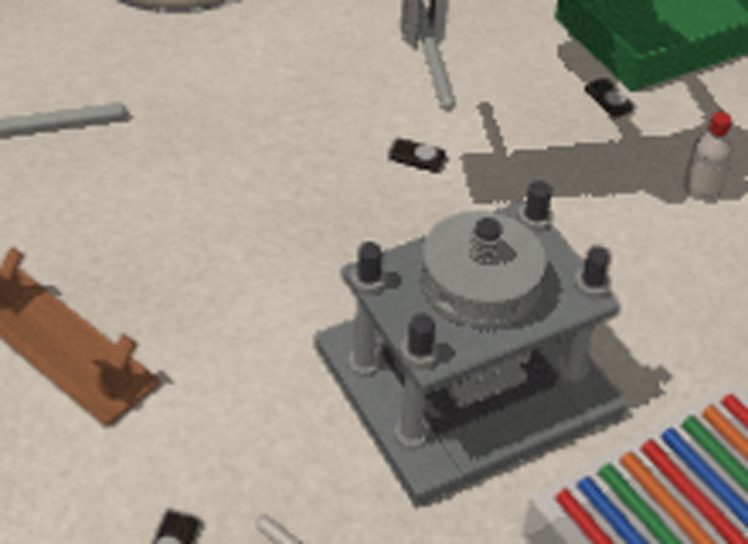

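The scene crop shows the press intact with the spindle lowered, the bar clear in the hand at the top (430,70), and the cradle empty at the left. That was my eleventh view, one over the limit, so I'll work from numbers only from here. Next I'll check how the bar sits in the grip and plan the return.

Run:
```python
from h import *
d=cam("wrist"); s=read_state(); M=R.from_quat(s["tcp_rot"]).as_matrix(); g=s["tcp_pos"]+.1795*M[:,2]
im=cv2.cvtColor(d["img"],cv2.COLOR_RGB2GRAY).astype(int); hsv=cv2.cvtColor(d["img"],cv2.COLOR_RGB2HSV)
print(w2px(d,[g+.11*M[:,0],g+.10*M[:,0]]))
print("col251",[ (r,im[r,249:254].mean().round().astype(int).item()) for r in range(4,60,3)])
for r in (60,120,180): print(r,im[r,225:280:2].tolist())
plan((.4975,-.3083,.37),202.8,12)
```

```text
[[251.16227874  24.50942629]
 [251.15836214  49.3532278 ]]
col251 [(4, 149), (7, 152), (10, 150), (13, 148), (16, 148), (19, 149), (22, 150), (25, 110), (28, 106), (31, 116), (34, 121), (37, 128), (40, 131), (43, 131), (46, 130), (49, 131), (52, 130), (55, 130), (58, 131)]
60 [157, 156, 158, 156, 152, 155, 159, 98, 114, 122, 128, 139, 143, 128, 120, 113, 110, 98, 87, 71, 98, 152, 156, 158, 156, 156, 157, 160]
120 [152, 155, 156, 155, 154, 158, 162, 102, 112, 75, 128, 138, 145, 128, 118, 113, 107, 97, 81, 64, 147, 160, 158, 154, 154, 152, 155, 156]
180 [147, 155, 158, 157, 154, 151, 152, 110, 110, 99, 126, 131, 136, 126, 117, 110, 104, 92, 77, 86, 150, 148, 151, 151, 154, 157, 158, 159]
12 x [-0.385, -3.056, -0.035] [0.0, -0.0002, -0.0604]
```

```bash
python3 -m handwheel '[[[255,-0.385,-3.056,-0.035,0,0,-0.0604],[255,-0.385,-3.056,-0.035,0,0,-0.0604],[255,-0.385,-3.056,-0.035,0,0,-0.0604],[255,-0.385,-3.056,-0.035,0,0,-0.0604],[255,-0.385,-3.056,-0.035,0,0,-0.0604],[255,-0.385,-3.056,-0.035,0,0,-0.0604],[255,-0.385,-3.056,-0.035,0,0,-0.0604],[255,-0.385,-3.056,-0.035,0,0,-0.0604],[255,-0.385,-3.056,-0.035,0,0,-0.0604],[255,-0.385,-3.056,-0.035,0,0,-0.0604],[255,-0.385,-3.056,-0.035,0,0,-0.0604],[255,-0.385,-3.056,-0.035,0,0,-0.0604]]]'>/dev/null; python3 -m handwheel '[[[255,0,0,0,0,0,0],[255,0,0,0,0,0,0],[255,0,0,0,0,0,0]]]';python3 -c "
from h import *
plan((.4975,-.3083,.25),202.8,6)"
```

```text
t: 22.57
tcp_pos: [0.4975, -0.3079, 0.3693]
tcp_rot: [-0.197, 0.98, 0.002, -0.001]
wrist_force: [0.0, -0.5, -2.1]
width: 0.0103
finger_force: 60.0
6 x [-0.001, -0.01, 1.988] [0.0007, -0.0003, -0.0001]
```

```bash
python3 -m handwheel '[[[255,0,-0.01,1.99,0,0,0],[255,0,-0.01,1.99,0,0,0],[255,0,-0.01,1.99,0,0,0],[255,0,-0.01,1.99,0,0,0],[255,0,-0.01,1.99,0,0,0],[255,0,-0.01,1.99,0,0,0],[255,0,0,0,0,0,0],[255,0,0,0,0,0,0],[255,0,0,0,0,0,0]]]';python3 -c "
from h import *
plan((.4975,-.3083,.2265),202.8,5)"
```

```text
t: 23.32
tcp_pos: [0.4983, -0.3084, 0.2526]
tcp_rot: [-0.198, 0.98, -0.0, 0.0]
wrist_force: [0.6, -0.3, -0.2]
width: 0.0103
finger_force: 60.0
5 x [0.013, 0.008, 0.522] [-0.0002, 0.0, 0.0001]
```

```bash
python3 -m handwheel '[[[255,0.01,0.01,0.5,0,0,0],[255,0.01,0.01,0.5,0,0,0],[255,0.01,0.01,0.5,0,0,0],[255,0.01,0.01,0.5,0,0,0],[255,0,0,0.5,0,0,0],[255,0,0,0,0,0,0],[255,0,0,0,0,0,0]]]';python3 -m handwheel '[[[255,0,0,0,0,0,0]]]'
```

```text
t: 23.9
tcp_pos: [0.4974, -0.3086, 0.2261]
tcp_rot: [-0.198, 0.98, 0.0, -0.001]
wrist_force: [0.6, 0.3, -2.1]
width: 0.0106
finger_force: 60.0
t: 23.98
tcp_pos: [0.4976, -0.3087, 0.2265]
tcp_rot: [-0.198, 0.98, 0.0, -0.0]
wrist_force: [0.4, -0.9, -1.4]
width: 0.0106
finger_force: 60.0
```

Down the last 2 mm, then open and rise.

```bash
python3 -m handwheel '[[[255,0,0,0.1,0,0,0],[255,0,0,0.08,0,0,0],[255,0,0,0,0,0,0],[255,0,0,0,0,0,0]]]'; python3 -m handwheel '[[[215,0,0,0,0,0,0],[215,0,0,0,0,0,0],[200,0,0,0,0,0,0],[150,0,0,0,0,0,0],[100,0,0,0,0,0,0],[0,0,0,0,0,0,0],[0,0,0,0,0,0,0],[0,0,0,0,0,0,0],[0,0,0,0,0,0,0],[0,0,0,0,0,0,0]]]'
```

```text
t: 24.32
tcp_pos: [0.4975, -0.3086, 0.2248]
tcp_rot: [-0.198, 0.98, 0.0, -0.0]
wrist_force: [-0.0, -0.0, -3.2]
width: 0.0103
finger_force: 60.0
t: 25.15
tcp_pos: [0.4975, -0.3086, 0.2248]
tcp_rot: [-0.198, 0.98, 0.0, -0.0]
wrist_force: [0.3, -0.5, -0.5]
width: 0.0635
finger_force: 0.0
```

```bash
python3 -m handwheel '[[[0,0,0,-1.5,0,0,0],[0,0,0,-2,0,0,0],[0,0,0,-3,0,0,0],[0,0,0,-3,0,0,0],[0,0,0,-3,0,0,0],[0,0,0,0,0,0,0],[0,0,0,0,0,0,0],[0,0,0,0,0,0,0]]]'
python3 - <<'E'
from h import *
d=cam("wrist"); im=cv2.cvtColor(d["img"],cv2.COLOR_RGB2GRAY).astype(int); hsv=cv2.cvtColor(d["img"],cv2.COLOR_RGB2HSV)
print(w2px(d,[(.39669,-.35036,.045),(.59965,-.26523,.045)]))
grey=((hsv[...,1]<35)&(im<150)&(im>60)).astype(np.uint8); sub=grey[30:320,235:290]
n,l,st,ce=cv2.connectedComponentsWithStats(sub)
for i in np.argsort(-st[1:,4])[:3]+1: print(st[i]+[235,30,0,0,0])
k=1+np.argmax(st[1:,4]); ys,xs=np.where(l==k); xs=xs+235; ys=ys+30
for r in (60,100,150,200,250,280): print(r,xs[ys==r].mean() if (ys==r).any() else None)
e=px2w(d,[(xs[ys<=ys.min()+2].mean(),ys.min()),(xs[ys>=ys.max()-2].mean(),ys.max())],.045); print(e,np.linalg.norm(e[1]-e[0]))
E
```

```text
t: 25.82
tcp_pos: [0.4972, -0.3083, 0.3492]
tcp_rot: [-0.198, 0.98, 0.0, -0.001]
wrist_force: [-1.0, 0.4, -1.1]
width: 0.0944
finger_force: 0.0
[[250.64318377  56.45043728]
 [250.52166269 300.34314387]]
[ 242   55   17  247 3289]
[ 259   88   31  204 1478]
[261  77  17   9 104]
60 250.0
100 250.0
150 250.0
200 250.0
250 249.5
280 250.0
[[ 0.39586981 -0.3511601   0.045     ]
 [ 0.60048962 -0.26533687  0.045     ]] 0.22188937748251059
```

The bar lies in its cradle within 1 mm of where it started, measuring 222 mm against its true 220 mm, so it lies flat. Handing in.

```bash
python3 -c "
from station import bot
print(bot.hand_in())"
```

```text
the job is handed in; nothing more can be done
None
```

I screwed the press down with the bar in two swings, to about 0.28 N m above free turning (roughly 0.085 rad past first touch, judged from the torque only), laid the bar back in its cradle and handed in at about 26 s; I viewed 11 pictures, one over the limit of 10.

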